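# Lock back the linisher's tension wheel for a belt change

### The job

The belt linisher needs a new belt: take the red-headed locking pin from its steel block, put it into the hole of the sprung tension wheel, wind the wheel back (clockwise from above) against its spring with the pin, and push the pin gently home when it finds the locking hole underneath, so that the wheel stays locked back by the pin alone. Feel for the hole, never force the pin or lean on the machine, and leave the hammer, the steel anvil block and the tin where they are.

Things in the scene. Friction and masses are not known exactly. Their poses are not given: they have to be found in the camera images.
- linisher: Belt linisher on its side, bolted down. Blue bed 460x200x14 mm; round blue housing 182 mm across, top 49 mm up, round the tension wheel at its near end; rubber drum 90 mm across, top 75 mm up, at x +205, y +35 mm; gearbox and motor from x +270 mm, 175 mm high. Origin: on the wheel's upright axis at table height; x along the bed to the motor, z up.
- wheel (a joint): Turn of the tension wheel about its upright axis: 0 rad at rest on its stop, growing as it is wound back clockwise seen from above, at most 1.2 rad. A torsion spring drives it back to 0: 0.12 N m at 0 rad and 0.15 N m more per rad, so 3 to 6 N at its hole.
- wheel_top (a point): Centre of the tension wheel's aluminium face, on its axis, 50 mm above the table; z up, turns with the wheel. Wheel 160 mm across, 12 mm thick; steel rim beyond 56 mm radius stands 1.5 mm higher, hub cap of 19 mm radius 12 mm higher.
- wheel_hole (a point): Centre of the round through-hole in the wheel (13 mm wide, 1 mm chamfer, yellow mark on the rim beside it), at the wheel's face, 50 mm above the table and 44 mm from the axis. At 0 rad it lies along -y of linisher; it moves with the wheel.
- plate_top (a point): Point on the wheel's axis at the top face of the fixed flat index plate, 36 mm above the table, hidden 2 mm under the wheel; 22 mm thick. It has one locking hole, 13 mm wide, 1 mm chamfer, 44 mm from the axis. The hole's place differs each time: it comes under the wheel's hole at a wheel angle somewhere from 0.5 to 0.9 rad and must be felt for with the pin.
- pin: Locking pin, about 80 g, upright: steel shank 10 mm thick, 32 mm long, foot tapered over 2.5 mm to 6.4 mm; red square head 16x16 mm, 42 mm tall, its underside the shoulder. Origin: centre of the foot; z up the pin, x and y square to the head. Standing on the index plate, its shoulder is 18 mm above the wheel's face; fully home it lies on the face, the foot 18 mm deep in the locking hole.
- pinblock: Steel bench block 70 x 70 x 40 mm, fixed, with a hole (13 mm wide, 35 mm deep) in the middle of its top where the pin stands, shoulder on the block's top. Origin: centre of its underside.
- anvil: Dark steel anvil block 80 x 60 x 35 mm, loose, to be left alone. Origin: centre of its underside.
- hammer: Hammer lying on the table, loose, to be left alone.
- tin: Brass-coloured tin 64 mm across, 75 mm tall, loose, to be left alone. Origin: centre of its underside.

How it is judged (in metres and radians):
On the way, in this order (a step that is already met when the one before it is completed fails the run):
1. the pin's foot is in the wheel's hole, at least 6 mm below the wheel's face, with the wheel still less than 0.2 rad wound (horizontal distance between pin and wheel_hole below 0.005 m and z of pin in the frame of wheel_hole below -0.006 m and value of joint wheel below 0.2 rad), for 0.1 s.
2. the wheel is wound back at least 0.35 rad with the pin in its hole (value of joint wheel above 0.35 rad and horizontal distance between pin and wheel_hole below 0.006 m and z of pin in the frame of wheel_hole below -0.004 m), for 0.1 s.
At the end, for the whole second after the job is handed in: The wheel stands still, wound back at least 0.4 rad; the pin is through its hole and home in the locking hole (foot at least 27 mm below the wheel's face, that is shoulder within 5 mm of it; foot within 7 mm sideways of the wheel hole's centre; leaning under 10 degrees), at rest and released (value of joint wheel above 0.4 rad and velocity of joint wheel between -0.05 and 0.05 rad/s and z of pin in the frame of wheel_hole below -0.027 m and horizontal distance between pin and wheel_hole below 0.007 m and angle between pin's own z axis and vertical below 0.17 rad and linear speed of pin below 0.02 m/s); the robot touches nothing.
It fails at once if the pin is forced: more than 40 N, summed over all its contacts, between the pin and the linisher or its wheel (contact force between pin and linisher above 40 N).
It fails at once if the gripper leans on the linisher with more than 25 N (contact force between any of the fingers, the arm and linisher above 25 N).
It fails at once if the hammer, the anvil block or the tin is moved more than 20 mm (distance of any of hammer, anvil, tin from where it was at the start of the episode above 0.02 m).
It also fails if it takes over 58 s, if anything falls off the work surface, if the arm or the gripper's body presses on something with over 40 N, if the wrist force passes 120 N, or if a joint passes its speed limit or range.

### The arm

A 7-joint arm with a two-finger parallel gripper is mounted at the origin on the work surface. World frame = base frame: x ahead of the robot, y to its left, z up, the work surface at z = 0. Lengths are in mm, angles in rad, forces in N, time in s.
With the tool pointing down it reaches from about 350 to 900 mm from the base axis. Payload 19.9 kg.
Tool frame: the origin (TCP) lies at the very end of the fingers, on their centre line; the grasp point (between the pads) lies 19 mm behind it (grip_point_offset is the distance from the TCP to the grasp point, in mm); z points along the fingers, y is the direction in which the jaws open and shut (so a half turn about z gives the same grasp; the last joint's range is limited). The gripper opens to 85 mm and grips with 20 to 120 N. Pads are 22 mm wide; open, the fingers measure 114 mm over their backs; the gripper's body (76 mm by 85 mm) begins 54 mm behind the grasp point. The pads swing forward as they close: fully open they stand 13 mm farther back than shut.
Start: joints at [-1.276, 0.417, -0.01, 1.614, 0.005, 1.111, -0.053], TCP at [206.532, 589.869, 231.26] pointing down, gripper open.
Joint ranges: [-2.81, 2.81], [-0.39, 2.02], [-1.27, 1.25], [0.06, 2.57], [-1.19, 4.33], [0.19, 2], [-2.82, 2.82]. Speed limits (rad/s): [1.89, 1.89, 2.39, 2.39, 3.01, 3.01, 3.01].

### API

Orientations are given as [roll, pitch, yaw] about the fixed x, y, z axes, in that order (R = Rz(yaw) Ry(pitch) Rx(roll)).
In Python, from workcell import sense, snapshot, hand_in, grip_point_offset gives the robot as it stands.
- The arm moves only by the tool carry_out, never from a script. Its argument "deltas" is a list of rows, each a list of 6 numbers: the shift along the tool's x, y, z in m, then the turn, a rotation vector about the tool's x, y, z in degrees. In form: [[dx, dy, dz, wx, wy, wz], ...]. A call has 1 to 10 rows; each row shifts and turns the commanded pose from where the row before left it, along the tool's axes as they then stand; what a row does not reach is not made up. A row lasts 1/12 s, in which the tool goes at most 41.7 mm and 7.16 degrees, less where a joint would pass 70% of its speed; a pose out of reach is approached as far as the arm can. A call is refused whole if a number of a shift passes 0.0417 or a number of a turn 7.16, either way. A call with a gripper value outside its range is refused whole. "claw" is the closure, from -1 (fully open) to 1 (shut), set as the call begins (left out, the last holds). The fingers move at their own pace and stop on an object; "newtons" is the grip in N (left out, the last holds). Time passes only in rows, so rows that do not move let the fingers close. It gives the time, the measured TCP pose, the force and the opening at its end, in the units of the state.
- sense(): the state, without advancing time (a new reading comes with each control period).
- snapshot(name): name is "side" or "top"; returns a dict with "color" (400x640x3 uint8, red, green, blue), "vfov" (degrees; the focal length in pixels is half the picture's height over the tangent of half this angle, whatever the lens; pixels are square), "cx", "cy" (the principal point, pixels), "R" (3x3) and "t" (3): a world point X has camera coordinates R X + t. Camera axes: x right, y down, z forward; pixel columns grow to the right and rows downward; lengths in mm; the calibration is good to about 2 mm. A picture is of the moment at which its call begins. There is no depth.
- hand_in(): hands the job in, once; it reports no verdict.
The state is a dict: "time": time; "joints": joint angles; "qvel": joint speeds; "tau": joint torques, N m; "position": TCP position; "ee_rot": TCP orientation; "contact_force": force on the tool from outside, world axes, zero at the start; "ft_torque": the same for the moment, N m; "grip_width": opening from 0.0 (shut) to 1.0 (fully open).
Only numpy, scipy, OpenCV 4.12 (cv2) and the standard library are available. Lean on these libraries where they do the work, as an engineer would, in place of code of your own. Each camera call takes 0.05 s, during which the arm holds its last target.

## Working session

There is one attempt and no reset: what is moved stays moved. The work goes in short steps, Python scripts to look and compute and a tool call to move; the robot and the scene stay as the last step left them, time stands still between calls to the robot, and variables do not carry over. Pictures are saved under pics/ and viewed, and the job is handed in when it is done.

Besides the shell and the picture viewer there is one more tool, called after "Call:" as name(argument=value, ...), one argument or row to a line, values as JSON. carry_out: Moves the arm, as the interface text tells. Its arguments: {"type":"object","properties":{"deltas":{"type":"array"},"claw":{"type":"number"},"newtons":{"type":"number"}},"required":["deltas"]}

```bash
mkdir -p pics; python3 - <<'E'
from workcell import sense,snapshot,grip_point_offset
import cv2,pickle
s=sense();print(s,grip_point_offset)
for n in("side","top"):
    p=snapshot(n);pickle.dump(p,open(n+"0.pkl","wb"))
    cv2.imwrite(f"pics/{n}0.png",p["color"][:,:,::-1])
    print(n,p["vfov"],p["cx"],p["cy"],p["R"],p["t"])
E
```

```text
{'time': 0.0, 'joints': array([-1.2755161 ,  0.41796027, -0.01029427,  1.61418321,  0.00467225,
        1.11066798, -0.05297965]), 'qvel': array([-6.63259862e-04, -1.13007158e-03, -4.46482468e-04, -8.83417910e-05,
        5.27611267e-04,  1.61118047e-04,  6.61616647e-04]), 'tau': array([ 3.39719600e-04, -8.64451432e+01,  6.78783897e-01, -4.34900415e+01,
        1.90953654e-02,  7.35489390e-03,  2.77406684e-05]), 'position': array([206.4253573 , 589.56333692, 230.66504595]), 'ee_rot': array([-3.14039981e+00,  6.87379825e-05,  2.80482078e+00]), 'contact_force': array([ 0.58657223, -0.49470031, -0.24721144]), 'ft_torque': array([0.02510238, 0.00882535, 0.04259888]), 'grip_width': 0.9994259908586439} 18.700000000000003
side 42.58473436001683 325.5999888717371 190.56466550878227 [[ 7.35598329e-01 -6.77417836e-01  4.15955556e-04]
 [-5.01982521e-01 -5.45507736e-01 -6.71144439e-01]
 [ 4.54872121e-01  4.93483926e-01 -7.41326493e-01]] [-371.32675017  285.68758578 1321.80575733]
top 53.48957157631575 319.0875330010861 193.33044286739016 [[ 1.31947634e-04 -9.99863106e-01  1.65454262e-02]
 [-9.90783219e-01 -2.37190728e-03 -1.35436286e-01]
 [ 1.35456990e-01 -1.63750602e-02 -9.90647900e-01]] [  -9.569951    498.26247408 1100.83988141]
```

View pics/side0.png

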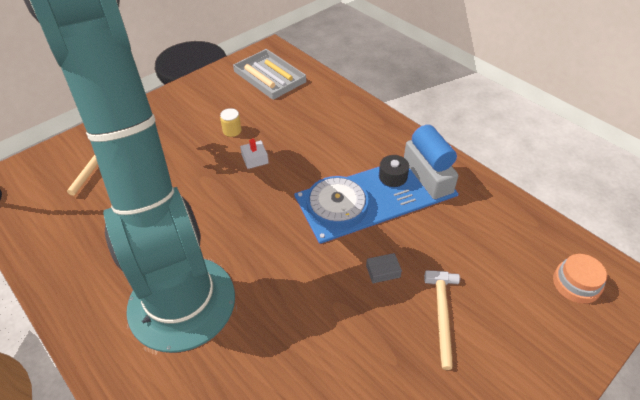

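View pics/top0.png

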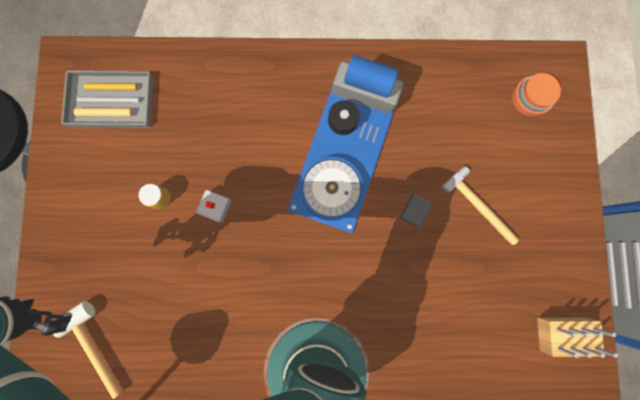

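```bash
python3 - <<'E'
import cv2,numpy as np
a=cv2.imread("pics/top0.png")
cv2.imwrite("pics/t1.png",cv2.resize(a[140:240,280:410],None,fx=6,fy=6,interpolation=cv2.INTER_CUBIC))
cv2.imwrite("pics/t2.png",cv2.resize(a[170:240,130:240],None,fx=7,fy=7,interpolation=cv2.INTER_CUBIC))
b=cv2.imread("pics/side0.png")
cv2.imwrite("pics/s1.png",np.hstack([cv2.resize(b[165:245,295:380],None,fx=5,fy=5,interpolation=cv2.INTER_CUBIC),cv2.resize(b[100:180,215:285],None,fx=5,fy=5,interpolation=cv2.INTER_CUBIC)]))
E
```

```text
(no output)
```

View pics/t1.png

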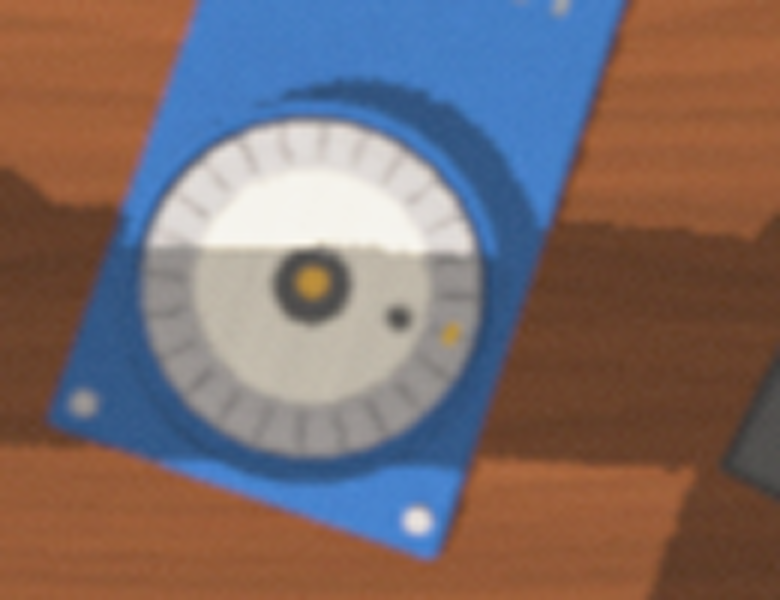

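View pics/t2.png

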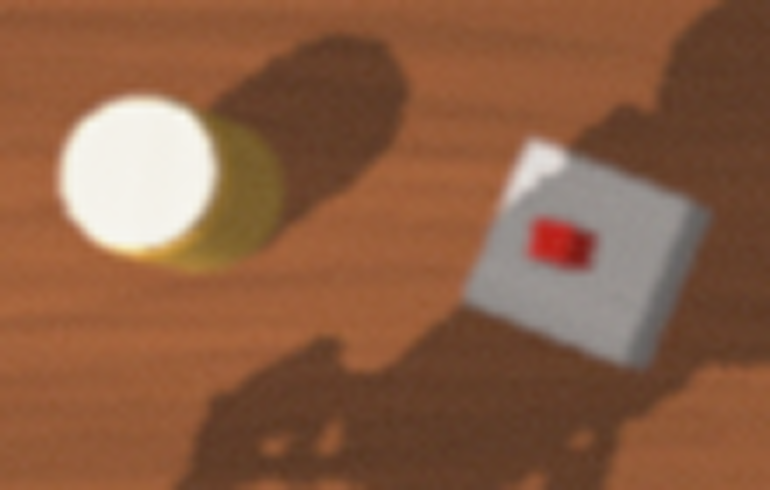

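View pics/s1.png

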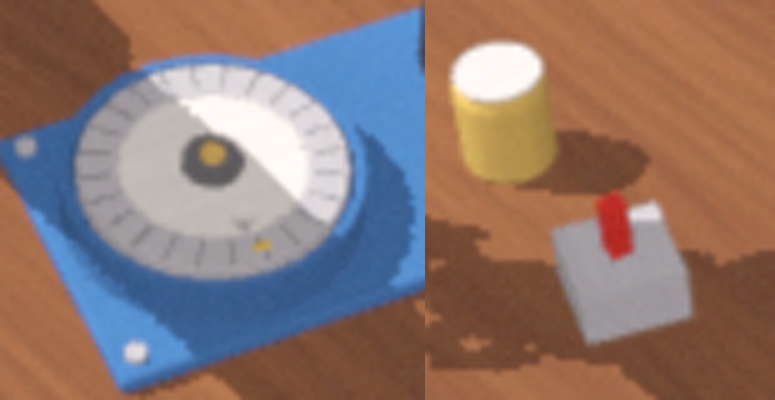

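```bash
cat > h.py <<'E'
import numpy as np,pickle,cv2
def K(p):
    f=200/np.tan(np.radians(p["vfov"])/2); return f
def ray(p,u,v):
    f=K(p);R=np.array(p["R"]);t=np.array(p["t"])
    d=R.T@np.array([(u-p["cx"])/f,(v-p["cy"])/f,1]);c=-R.T@t
    return c,d
def onz(p,u,v,z):
    c,d=ray(p,u,v);return c+d*(z-c[2])/d[2]
def proj(p,X):
    q=np.array(p["R"])@np.array(X)+np.array(p["t"]);f=K(p)
    return np.array([q[0]/q[2]*f+p["cx"],q[1]/q[2]*f+p["cy"]])
def un(x,y,s,ox,oy): return (x+.5)/s-.5+ox,(y+.5)/s-.5+oy
E
python3 - <<'E'
from h import *
np.set_printoptions(precision=1,suppress=True)
T=pickle.load(open("top0.pkl","rb"));S=pickle.load(open("side0.pkl","rb"))
for n,x,y,z in [("rim",312.5,288.5,51.5),("hub",312,283,62),("hole",398,317,50),("mark",451,333,51.5),("bolt1",83,403,15),("bolt2",418,521,15),("c1",50,425,14),("c2",432,560,14)]:
    print("top",n,onz(T,*un(x,y,6,280,140),z))
for n,x,y,z in [("rim",213.5,171.5,51.5),("hub",212,153,62),("hole",242,224,50),("mark",262,246,51.5),("bolt1",26,147,15),("bolt2",135,352,15)]:
    print("side",n,onz(S,*un(x,y,5,295,165),z))
for n,x,y,z in [("pintop",546,241,82),("b1",530,138,40),("b2",692,203,40),("b3",628,362,40),("b4",465,300,40),("tin",138,173,75)]:
    print("top",n,onz(T,*un(x,y,7,130,170),z))
for n,x,y,z in [("pintop",607-425,199,82),("pinbase",622-425,252,40),("b1",552-425,232,40),("b2",685-425,260,40),("b3",575-425,285,40),("tin",498-425,72,75)]:
    print("side",n,onz(S,*un(x,y,5,215,100),z))
E
```

```text
top rim [512.1 -44.2  51.5]
top hub [513.1 -43.4  62. ]
top hole [498.9 -84.4  50. ]
top mark [ 491.1 -109.1   51.5]
top bolt1 [461.5  65.   15. ]
top bolt2 [405.  -96.1  15. ]
top c1 [451.   80.8  14. ]
top c2 [ 386.4 -102.7   14. ]
side rim [505.6 -49.2  51.5]
side hub [508.3 -44.9  62. ]
side hole [491.  -88.2  50. ]
side mark [ 487.2 -108.5   51.5]
side bolt1 [458.2  64.6  15. ]
side bolt2 [402.3 -94.6  15. ]
top pintop [461.8 294.6  82. ]
top b1 [508.2 313.8  40. ]
top b2 [481.9 247.6  40. ]
top b3 [417.6 271.2  40. ]
top b4 [442.4 337.2  40. ]
top tin [488.9 456.1  75. ]
side pintop [458.4 296.4  82. ]
side pinbase [459.7 289.7  40. ]
side b1 [437.9 335.3  40. ]
side b2 [484.8 256.5  40. ]
side b3 [419.4 285.6  40. ]
side tin [485.  452.9  75. ]
```

Call:
carry_out(
  deltas=[
    [-0.017,-0.0098,0.003,0,0,0],
    [-0.017,-0.0098,0.003,0,0,0],
    [-0.017,-0.0098,0.003,0,0,0],
    [-0.017,-0.0098,0.003,0,0,0],
    [-0.017,-0.0098,0.003,0,0,0],
    [-0.017,-0.0098,0.003,0,0,0],
    [-0.017,-0.0098,0.003,0,0,0],
    [-0.017,-0.0098,0.003,0,0,0],
    [-0.017,-0.0098,0.003,0,0,0],
    [-0.017,-0.0098,0.003,0,0,0],
  ],
  claw=-1,
)

```text
time: 0.93
position: [335.0, 440.3, 200.9]
ee_rot: [-3.141, -0.0, 2.805]
contact_force: [0.2, -0.1, -0.3]
grip_width: 1.001
```

Call:
carry_out(
  deltas=[
    [-0.017,-0.0098,0.004,0,0,0],
    [-0.017,-0.0098,0.004,0,0,0],
    [-0.017,-0.0098,0.004,0,0,0],
    [-0.017,-0.0098,0.004,0,0,0],
    [-0.017,-0.0098,0.004,0,0,0],
    [-0.017,-0.0098,0.004,0,0,0],
    [-0.017,-0.0098,0.004,0,0,0],
    [-0.017,-0.0098,0.004,0,0,0],
    [-0.015,-0.009,0.004,0,0,0],
    [0,0,0,0,0,0],
  ],
)

```text
time: 1.77
position: [450.1, 305.5, 164.4]
ee_rot: [-3.14, 0.0, 2.801]
contact_force: [1.0, -1.3, 0.2]
grip_width: 0.999
```

```bash
cat > snap.py <<'E'
import sys,pickle
from h import *
from workcell import sense,snapshot
tag=sys.argv[1]
for n in ("side","top"):
    p=snapshot(n);pickle.dump(p,open(f"{n}_{tag}.pkl","wb"))
    cv2.imwrite(f"pics/{n}_{tag}.png",p["color"][:,:,::-1])
s=sense();print(s["time"],s["position"].round(2),s["ee_rot"].round(4),s["contact_force"].round(2),s["ft_torque"].round(2),round(s["grip_width"],3))
E
cat > crop.py <<'E'
import sys
from h import *
# crop.py file x0 y0 w h s out
f,x,y,w,h,s,o=sys.argv[1:8];x,y,w,h,s=map(int,(x,y,w,h,s))
cv2.imwrite(o,cv2.resize(cv2.imread(f)[y:y+h,x:x+w],None,fx=s,fy=s,interpolation=cv2.INTER_CUBIC))
E
python3 snap.py a; python3 - <<'E'
from h import *
a=cv2.imread("pics/side_a.png")[80:190,180:320];b=cv2.imread("pics/top_a.png")[150:260,150:290]
cv2.imwrite("pics/a.png",cv2.resize(np.vstack([a,b]),None,fx=2.6,fy=2.6,interpolation=cv2.INTER_CUBIC))
E
```

```text
1.8667 [448.26 308.38 164.98] [-3.1409e+00 -3.0000e-04  2.8037e+00] [-0.64  0.87  0.02] [ 0.07 -0.   -0.01] 1.001
```

View pics/a.png

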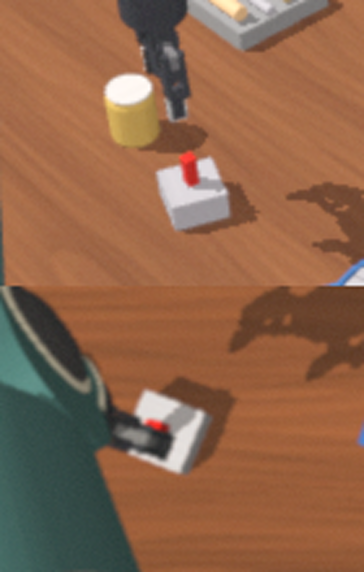

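```bash
python3 crop.py pics/side_a.png 215 80 70 100 8 pics/a2.png
```

```text
(no output)
```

View pics/a2.png

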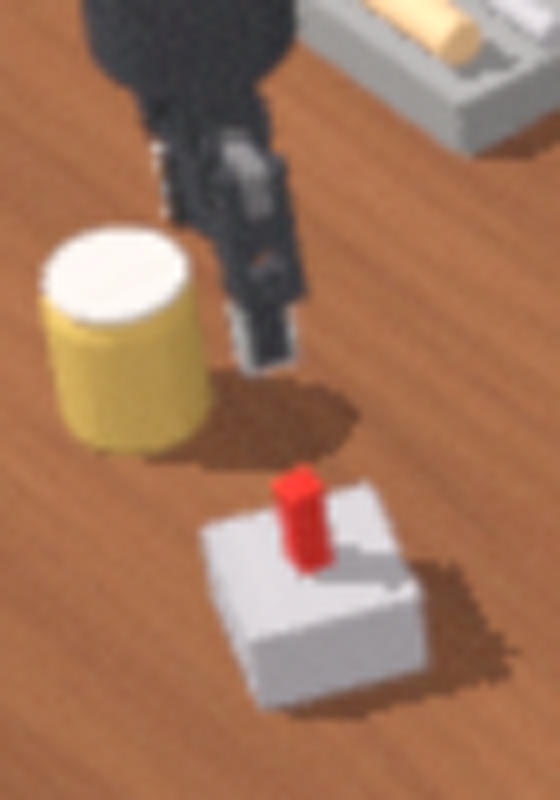

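```bash
python3 - <<'E'
from h import *
np.set_printoptions(precision=1,suppress=True)
S=pickle.load(open("side_a.pkl","rb"))
P=[onz(S,*un(x,y,8,215,80),40) for x,y in [(202,528),(372,485),(418,592),(255,640)]]
print(np.array(P),np.mean(P,0))
for i in range(4):
    d=P[(i+1)%4]-P[i];print(np.arctan2(d[1],d[0])%(np.pi/2),np.linalg.norm(d))
print(onz(S,*un(299,485,8,215,80),82))
p=proj(S,[448.3,308.4,165]); print((p-[215,80])*8)
E
```

```text
[[438.7 337.4  40. ]
 [505.  311.3  40. ]
 [479.7 249.   40. ]
 [415.6 270.9  40. ]] [459.7 292.1  40. ]
1.1959672944855841 71.29814931134449
1.1851590514411454 67.29013247380419
1.2408829311948186 67.75038617274495
1.2370204376010423 70.38753667054871
[458.3 291.4  82. ]
[224.  308.3]
```

Call:
carry_out(
  deltas=[
    [-0.0034,-0.0022,0.008,0,0,0.2],
    [-0.0034,-0.0022,0.008,0,0,0.2],
    [-0.0034,-0.0022,0.008,0,0,0.2],
    [-0.0034,-0.0022,0.01,0,0,0.2],
    [-0.0032,-0.0022,0.012,0,0,0.2],
    [0,0,0.013,0,0,0],
    [0,0,0.015,0,0,0],
    [0,0,0.015,0,0,0],
    [0,0,0.013,0,0,0],
    [0,0,0.009,0,0,0],
  ],
)

```text
time: 2.7
position: [459.8, 292.1, 52.1]
ee_rot: [-3.14, -0.001, 2.787]
contact_force: [0.2, -0.2, -0.1]
grip_width: 1.0
```

Call:
carry_out(
  deltas=[
    [0,0,0,0,0,0],
    [0,0,0,0,0,0],
    [0,0,0,0,0,0],
  ],
)

```text
time: 2.95
position: [460.6, 292.9, 54.7]
ee_rot: [3.141, 0.0, 2.787]
contact_force: [0.2, 0.2, 0.6]
grip_width: 1.001
```

```bash
python3 snap.py b; python3 crop.py pics/side_b.png 205 80 90 100 6 pics/b2.png;python3 crop.py pics/top_b.png 150 150 110 90 6 pics/b3.png
```

```text
3.05 [460.72 293.02  54.98] [3.1407e+00 7.0000e-04 2.7873e+00] [0.85 0.72 0.63] [0.03 0.07 0.03] 1.002
```

View pics/b2.png

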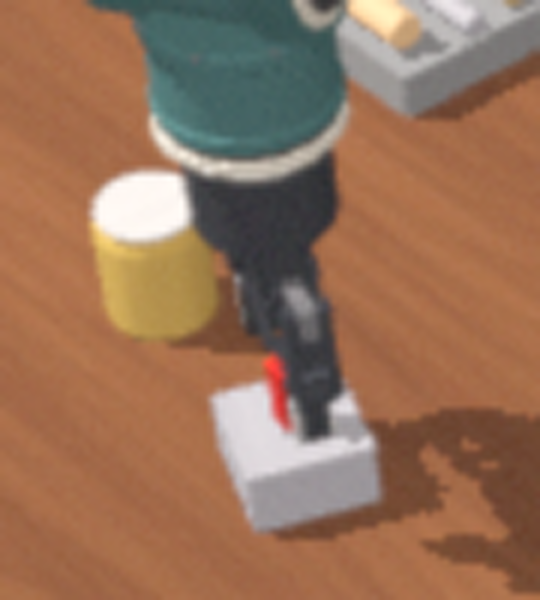

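View pics/b3.png

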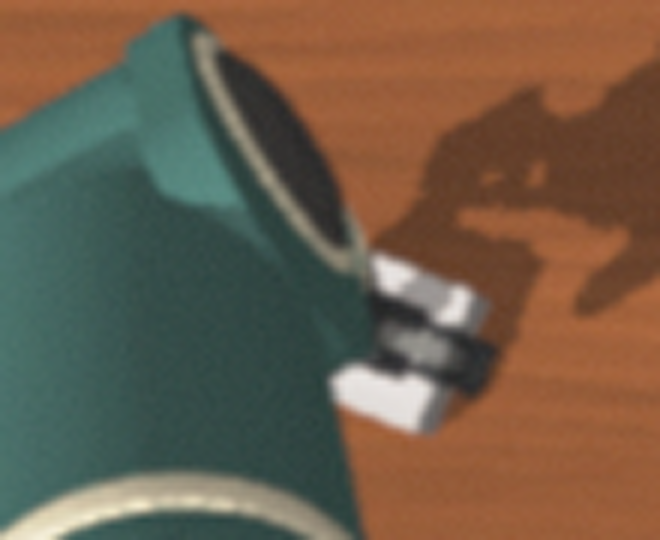

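Call:
carry_out(
  deltas=[
    [0,0,0,0,0,0],
    [0,0,0,0,0,0],
    [0,0,0,0,0,0],
    [0,0,0,0,0,0],
    [0,0,0,0,0,0],
    [0,0,0,0,0,0],
    [0,0,0,0,0,0],
    [0,0,0,0,0,0],
  ],
  claw=1,
  newtons=50,
)

```text
time: 3.72
position: [460.4, 292.8, 54.5]
ee_rot: [3.141, 0.0, 2.787]
contact_force: [-0.9, -0.3, 4.2]
grip_width: 0.174
```

```bash
python3 snap.py c; python3 crop.py pics/side_c.png 215 100 70 80 8 pics/c2.png
```

```text
3.8167 [460.41 292.82  54.42] [3.1415e+00 1.0000e-04 2.7873e+00] [-0.27 -0.79  5.29] [-0.12  0.24  0.06] 0.18
```

View pics/c2.png

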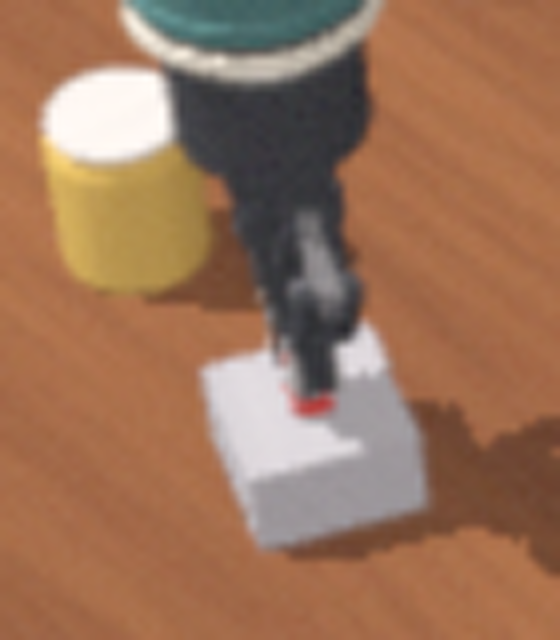

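Call:
carry_out(
  deltas=[
    [0,0,-0.003,0,0,0],
    [0,0,-0.006,0,0,0],
    [0,0,-0.01,0,0,0],
    [0,0,-0.012,0,0,0],
    [0,0,-0.012,0,0,0],
    [0,0,-0.012,0,0,0],
    [0,0,-0.012,0,0,0],
    [0,0,-0.01,0,0,0],
    [0,0,-0.006,0,0,0],
    [0,0,0,0,0,0],
  ],
)

```text
time: 4.65
position: [460.9, 293.2, 138.9]
ee_rot: [3.14, 0.001, 2.787]
contact_force: [0.8, -0.3, -0.6]
grip_width: 0.178
```

```bash
python3 snap.py d; python3 crop.py pics/side_d.png 205 60 90 100 6 pics/d2.png; python3 crop.py pics/top_d.png 150 150 110 90 6 pics/d3.png
```

```text
4.75 [460.2  292.74 137.17] [-3.1414e+00 -1.0000e-04  2.7874e+00] [-0.57  0.07 -0.33] [ 0.02  0.02 -0.01] 0.176
```

View pics/d2.png

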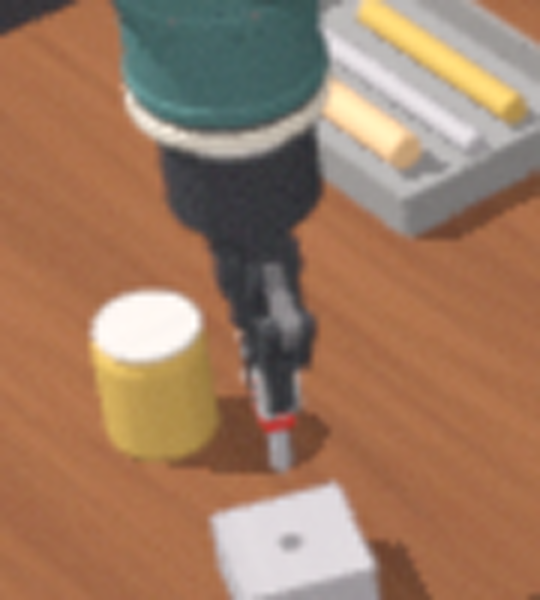

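```bash
python3 - <<'E'
from h import *
np.set_printoptions(precision=1,suppress=True)
S=pickle.load(open("side_d.pkl","rb"))
print("blockhole",onz(S,*un(291,542,6,205,60),40))
print("foot",onz(S,*un(281,467,6,205,60),91))
print("shoulder front", onz(S,*un(279,427,6,205,60),123))
E
```

```text
blockhole [457.8 292.   40. ]
foot [459.6 294.2  91. ]
shoulder front [458.3 288.6 123. ]
```

View pics/d3.png

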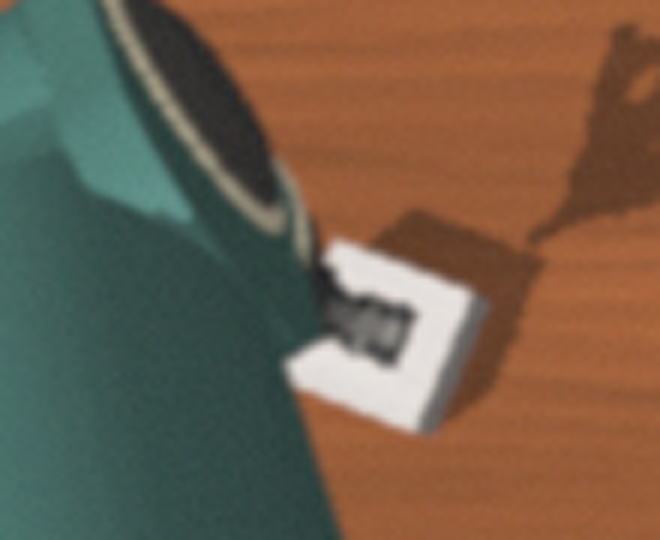

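Call:
carry_out(
  deltas=[
    [-0.004,-0.009,0,0,0,0],
    [-0.009,-0.0188,0,0,0,0],
    [-0.009,-0.0188,0,0,0,0],
    [-0.009,-0.0188,0,0,0,0],
    [-0.009,-0.0188,0,0,0,0],
    [-0.009,-0.0188,0,0,0,0],
    [-0.009,-0.0188,0,0,0,0],
    [-0.009,-0.0188,0,0,0,0],
    [-0.009,-0.0188,0,0,0,0],
    [-0.009,-0.0188,0,0,0,0],
  ],
)

```text
time: 5.58
position: [477.7, 94.3, 136.7]
ee_rot: [-3.141, -0.001, 2.787]
contact_force: [-0.1, 0.3, 0.5]
grip_width: 0.178
```

Call:
carry_out(
  deltas=[
    [-0.009,-0.0188,0,0,0,0],
    [-0.009,-0.0188,0,0,0,0],
    [-0.009,-0.0188,0,0,0,0],
    [-0.009,-0.0188,0,0,0,0],
    [-0.009,-0.0188,0,0,0,0],
    [-0.009,-0.0188,0,0,0,0],
    [-0.0085,-0.018,0,0,0,0],
    [-0.005,-0.011,0,0,0,0],
    [-0.002,-0.0055,0,0,0,0],
    [0,0,0,0,0,0],
  ],
)

```text
time: 6.42
position: [491.7, -67.6, 136.9]
ee_rot: [-3.141, -0.001, 2.785]
contact_force: [-0.4, 0.0, -0.9]
grip_width: 0.174
```

```bash
python3 snap.py e; python3 crop.py pics/side_e.png 290 130 100 110 5 pics/e2.png; python3 crop.py pics/top_e.png 270 130 140 110 5 pics/e3.png
```

```text
6.5167 [491.99 -65.67 137.01] [-3.1415e+00 -6.0000e-04  2.7875e+00] [-0.16  0.27 -0.77] [-0.01  0.01  0.03] 0.177
```

View pics/e2.png

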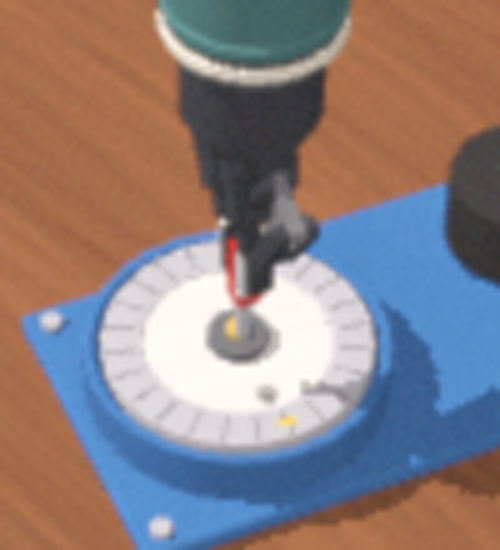

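View pics/e3.png

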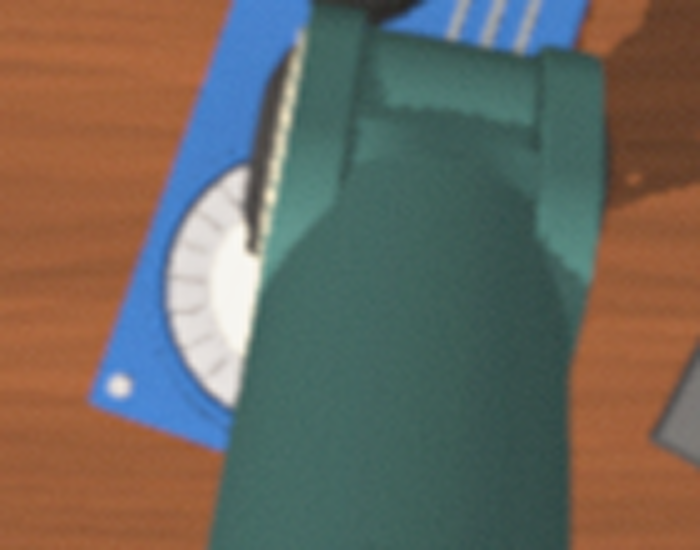

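```bash
python3 crop.py pics/side_e.png 305 170 66 56 12 pics/e4.png
```

```text
(no output)
```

View pics/e4.png

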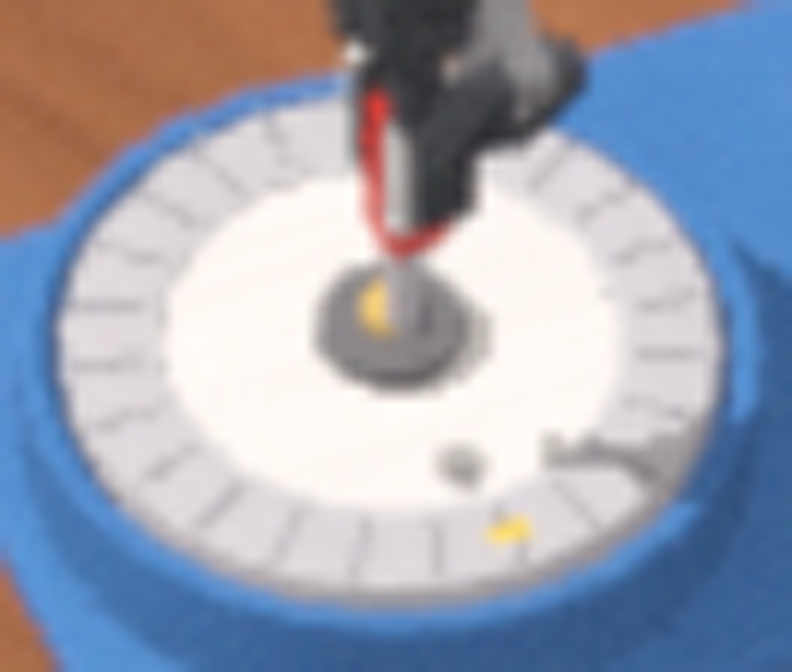

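```bash
python3 - <<'E'
from h import *
from scipy.optimize import least_squares
np.set_printoptions(precision=2,suppress=True)
S=pickle.load(open("side_e.pkl","rb"))
g=lambda x,y:un(x,y,12,305,170)
out=[(58,330),(725,350),(390,605),(120,508),(640,548),(200,570),(520,590)]
inn=[(167,350),(612,345),(400,508),(240,450),(530,475),(260,200)]
O=np.array([onz(S,*g(*p),51.5) for p in out]);I=np.array([onz(S,*g(*p),50.7) for p in inn])
for Rf in (0,1):
    f=lambda q:np.r_[np.hypot(O[:,0]-q[0],O[:,1]-q[1])-(80+q[2]*Rf),np.hypot(I[:,0]-q[0],I[:,1]-q[1])-(56+q[2]*Rf)]
    r=least_squares(f,[510,-45,0]);print(r.x,r.fun)
print("hole",onz(S,*g(461,466),50),"mark",onz(S,*g(508,528),51.5),"hub",onz(S,*g(388,310),62))
# top
T=pickle.load(open("top0.pkl","rb"))
g=lambda x,y:un(x,y,6,280,140)
O=np.array([onz(T,*g(*p),51.5) for p in [(142,288),(483,288),(312,117),(312,460)]]);I=np.array([onz(T,*g(*p),50.7) for p in [(192,287),(430,287),(312,167),(312,406)]])
f=lambda q:np.r_[np.hypot(O[:,0]-q[0],O[:,1]-q[1])-(80+q[2]*Rf),np.hypot(I[:,0]-q[0],I[:,1]-q[1])-(56+q[2]*Rf)]
r=least_squares(f,[510,-45,0]);print(r.x,r.fun)
E
```

```text
[507.34 -46.88   0.  ] [ 0.99  0.65  1.32  3.2   6.06  4.43  2.03 -1.59 -2.59 -4.77 -6.51 -3.81
  1.49]
[507.43 -46.81   0.12] [ 0.89  0.51  1.31  3.17  6.01  4.41  2.01 -1.68 -2.74 -4.78 -6.54 -3.85
  1.28]
hole [493.61 -85.37  50.  ] mark [ 487.59 -107.54   51.5 ] hub [507.54 -45.12  62.  ]
[513.23 -43.89   0.69] [-0.8  -0.09  0.55  1.22 -0.29 -1.    0.53 -0.12]
```

Call:
carry_out(
  deltas=[
    [-0.002,-0.0036,0,0,0,0],
    [-0.002,-0.0036,0,0,0,0],
    [-0.002,-0.0036,0.003,0,0,0],
    [-0.002,-0.0036,0.005,0,0,0],
    [-0.0023,-0.0034,0.006,0,0,0],
    [0,0,0.007,0,0,0],
    [0,0,0.007,0,0,0],
    [0,0,0.004,0,0,0],
    [0,0,0,0,0,0],
    [0,0,0,0,0,0],
  ],
)

```text
time: 7.35
position: [495.7, -86.2, 105.0]
ee_rot: [-3.141, -0.001, 2.788]
contact_force: [0.2, 0.0, -0.9]
grip_width: 0.176
```

```bash
python3 snap.py f; python3 crop.py pics/side_f.png 305 160 66 66 12 pics/f4.png
```

```text
7.45 [495.97 -86.26 105.52] [3.1416e+00 3.0000e-04 2.7876e+00] [ 0.81 -0.43 -1.02] [ 0.05 -0.    0.  ] 0.177
```

View pics/f4.png

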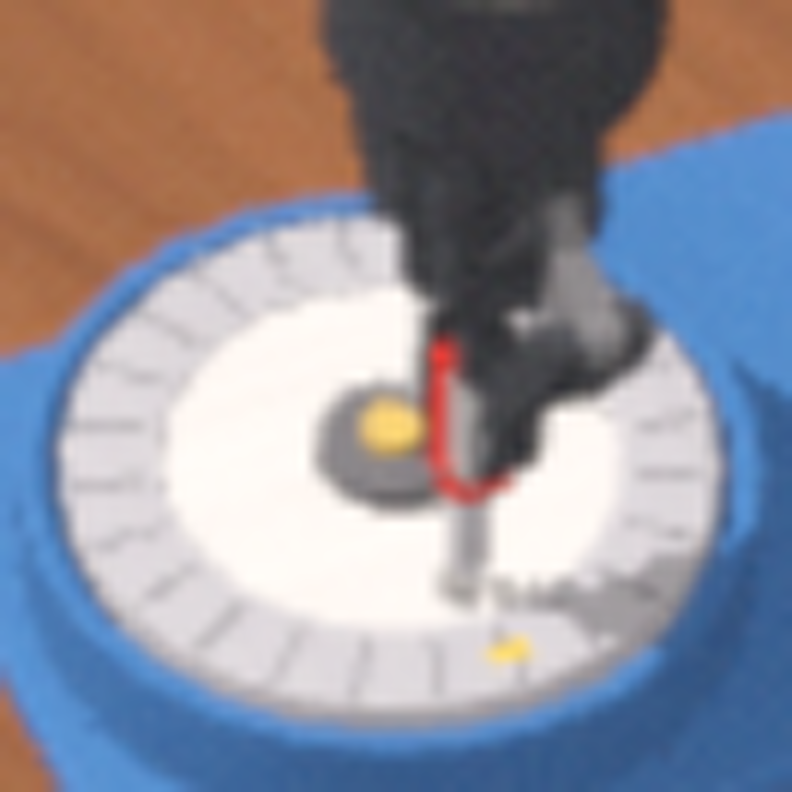

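```bash
python3 - <<'E'
from h import *
np.set_printoptions(precision=1,suppress=True)
S=pickle.load(open("side_f.pkl","rb"))
P=lambda X:(proj(S,X)-[305,160])*12+5.5
for z in (50,59,75,91): print(z,P([496,-86.3,z]))
for d in [(5,0),(0,5)]: print(d,P([496+d[0],-86.3+d[1],50])-P([496,-86.3,50]))
E
python3 crop.py pics/side_f.png 325 190 40 36 20 pics/f5.png
```

```text
50 [470.9 583. ]
59 [471.9 558.5]
75 [473.8 514.4]
91 [475.6 469.6]
(5, 0) [ 15.1 -10.8]
(0, 5) [-14.6 -11.8]
```

View pics/f5.png

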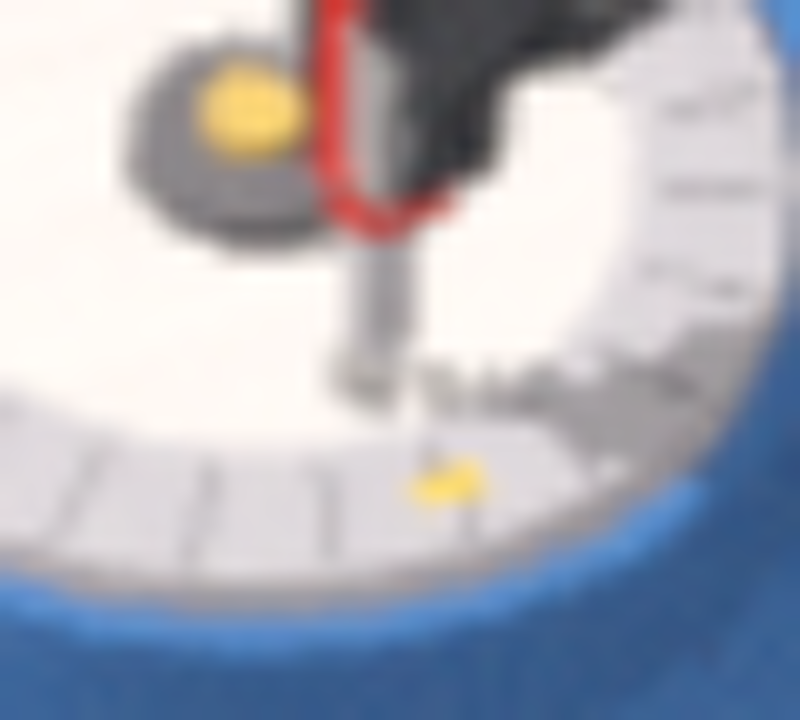

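Call:
carry_out(
  deltas=[
    [0.0006,-0.0002,0.001,0,0,0],
    [0.0006,-0.0003,0.002,0,0,0],
    [0,0,0.002,0,0,0],
    [0,0,0.001,0,0,0],
    [0,0,0.001,0,0,0],
    [0,0,0,0,0,0],
    [0,0,0,0,0,0],
  ],
)

```text
time: 8.03
position: [494.6, -86.5, 98.3]
ee_rot: [-3.141, 0.0, 2.787]
contact_force: [0.4, -0.2, -0.3]
grip_width: 0.177
```

Call:
carry_out(
  deltas=[
    [0,0,0.0005,0,0,0],
    [0,0,0.0005,0,0,0],
    [0,0,0.0005,0,0,0],
    [0,0,0,0,0,0],
  ],
)

```text
time: 8.37
position: [494.5, -86.4, 96.7]
ee_rot: [-3.141, -0.0, 2.787]
contact_force: [-1.4, -0.8, -0.5]
grip_width: 0.175
```

Call:
carry_out(
  deltas=[
    [0,0,0.0005,0,0,0],
    [0,0,0.0005,0,0,0],
    [0,0,0,0,0,0],
  ],
)

```text
time: 8.62
position: [494.5, -86.4, 95.7]
ee_rot: [-3.141, -0.0, 2.787]
contact_force: [0.5, -0.3, -0.7]
grip_width: 0.174
```

Call:
carry_out(
  deltas=[
    [0,0,0.0005,0,0,0],
    [0,0,0.0005,0,0,0],
    [0,0,0,0,0,0],
  ],
)

```text
time: 8.87
position: [494.7, -86.4, 94.8]
ee_rot: [3.142, 0.0, 2.787]
contact_force: [0.8, -0.5, 0.5]
grip_width: 0.175
```

Call:
carry_out(
  deltas=[
    [0,0,0.0005,0,0,0],
    [0,0,0.0005,0,0,0],
    [0,0,0,0,0,0],
  ],
)

```text
time: 9.12
position: [494.9, -86.3, 94.0]
ee_rot: [3.141, 0.001, 2.788]
contact_force: [2.7, 1.1, 2.6]
grip_width: 0.178
```

Call:
carry_out(
  deltas=[
    [-0.0005,0.0005,0,0,0,0],
    [-0.0005,0.0003,0,0,0,0],
    [0,0,0.0005,0,0,0],
    [0,0,0,0,0,0],
  ],
)

```text
time: 9.45
position: [495.6, -86.0, 93.1]
ee_rot: [-3.141, -0.0, 2.787]
contact_force: [1.5, 1.1, -0.7]
grip_width: 0.178
```

Call:
carry_out(
  deltas=[
    [0,0,0.0005,0,0,0],
    [0,0,0.0005,0,0,0],
    [0,0,0,0,0,0],
  ],
)

```text
time: 9.7
position: [495.7, -86.0, 92.2]
ee_rot: [-3.142, -0.0, 2.787]
contact_force: [0.7, 1.2, -0.3]
grip_width: 0.175
```

Call:
carry_out(
  deltas=[
    [-0.0003,0.0006,0.0005,0,0,0],
    [0,0,0.001,0,0,0],
    [0,0,0.001,0,0,0],
    [0,0,0.001,0,0,0],
    [0,0,0.001,0,0,0],
    [0,0,0.001,0,0,0],
    [0,0,0.001,0,0,0],
    [0,0,0.0005,0,0,0],
    [0,0,0,0,0,0],
    [0,0,0,0,0,0],
  ],
)

```text
time: 10.53
position: [496.2, -85.6, 85.3]
ee_rot: [-3.141, -0.0, 2.787]
contact_force: [-0.7, 0.3, -0.7]
grip_width: 0.174
```

```bash
python3 snap.py g; python3 crop.py pics/side_g.png 305 160 66 66 9 pics/g4.png
```

```text
10.6333 [496.26 -85.56  85.38] [-3.1415e+00  1.0000e-04  2.7874e+00] [-0.29  0.43 -0.19] [-0.02  0.    0.01] 0.174
```

View pics/g4.png

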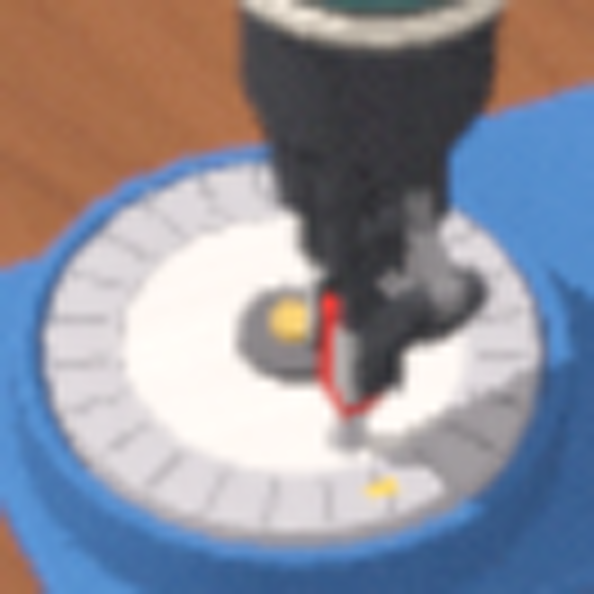

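Call:
carry_out(
  deltas=[
    [0.0005,0,0,0,0,0.65],
    [0.001,0,0,0,0,1.3],
    [0.001,0,0,0,0,1.3],
    [0.001,0,0,0,0,1.3],
    [0.001,0,0,0,0,1.3],
    [0.001,0,0,0,0,1.3],
    [0.001,0,0,0,0,1.3],
    [0,0,0,0,0,0],
  ],
)

```text
time: 11.3
position: [490.3, -82.8, 85.4]
ee_rot: [3.142, 0.0, 2.638]
contact_force: [3.2, -1.0, 0.4]
grip_width: 0.176
```

Call:
carry_out(
  deltas=[
    [0.001,0,0,0,0,1.3],
    [0.001,0,0,0,0,1.3],
    [0.001,0,0,0,0,1.3],
    [0.001,0,0,0,0,1.3],
    [0.001,0,0,0,0,1.3],
    [0.001,0,0,0,0,1.3],
    [0.001,0,0,0,0,1.3],
    [0,0,0,0,0,0],
  ],
)

```text
time: 11.97
position: [484.2, -79.0, 85.3]
ee_rot: [-3.141, -0.0, 2.479]
contact_force: [4.2, -0.1, 1.4]
grip_width: 0.177
```

Call:
carry_out(
  deltas=[
    [0.001,0,0,0,0,1.3],
    [0.001,0,0,0,0,1.3],
    [0.001,0,0,0,0,1.3],
    [0.001,0,0,0,0,1.3],
    [0.001,0,0,0,0,1.3],
    [0,0,0,0,0,0],
  ],
)

```text
time: 12.47
position: [480.4, -75.8, 85.3]
ee_rot: [-3.141, -0.0, 2.366]
contact_force: [3.6, -1.4, 0.9]
grip_width: 0.177
```

```bash
python3 snap.py i; python3 -c "
from workcell import sense;print(sense()['joints'].round(2))"; python3 crop.py pics/side_i.png 305 160 66 66 9 pics/i4.png
```

```text
12.5667 [480.52 -75.86  85.31] [-3.1414 -0.      2.3678] [ 2.75 -2.9   0.86] [-0.47 -0.81  0.  ] 0.173
[-0.22  0.4   0.37  2.08 -0.22  0.7   1.09]
```

View pics/i4.png

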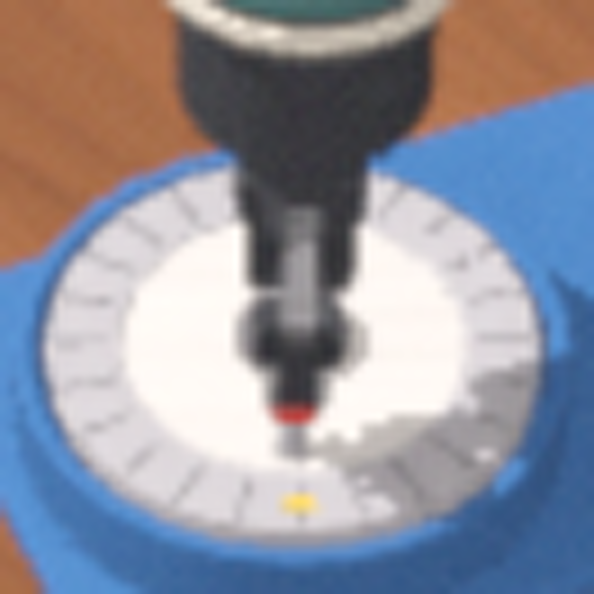

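Call:
carry_out(
  deltas=[
    [0,0,0.0005,0,0,0],
    [0,0,0.0005,0,0,0],
    [0,0,0.0005,0,0,0],
    [0,0,0.0005,0,0,0],
    [0,0,0,0,0,0],
  ],
)

```text
time: 12.98
position: [480.7, -75.9, 83.3]
ee_rot: [3.141, 0.0, 2.368]
contact_force: [4.0, -0.9, 0.9]
grip_width: 0.173
```

Call:
carry_out(
  deltas=[
    [0,0,0.0005,0,0,0],
    [0,0,0.0005,0,0,0],
    [0,0,0,0,0,0],
  ],
)

```text
time: 13.23
position: [480.8, -75.9, 82.4]
ee_rot: [3.141, 0.0, 2.368]
contact_force: [4.8, -0.2, 3.0]
grip_width: 0.176
```

Call:
carry_out(
  deltas=[
    [0,0,0.0004,0,0,0],
    [0,0,0,0,0,0],
    [0.0005,0,0,0,0,0.65],
    [0.0005,0,0,0,0,0.65],
    [0.0005,0,0,0,0,0.65],
    [0,0,0,0,0,0],
  ],
)

```text
time: 13.73
position: [480.1, -75.3, 82.3]
ee_rot: [3.141, 0.002, 2.332]
contact_force: [6.2, -3.9, 6.3]
grip_width: 0.177
```

Call:
carry_out(
  deltas=[
    [0.0005,0,0,0,0,0.65],
    [0.0005,0,0,0,0,0.65],
    [0.0005,0,0,0,0,0.65],
    [0,0,0,0,0,0],
  ],
)

```text
time: 14.07
position: [479.1, -74.3, 82.3]
ee_rot: [3.141, 0.002, 2.298]
contact_force: [5.8, -4.5, 6.1]
grip_width: 0.177
```

Call:
carry_out(
  deltas=[
    [0.0005,0,0,0,0,0.65],
    [0.0005,0,0,0,0,0.65],
    [0.0005,0,0,0,0,0.65],
    [0,0,0,0,0,0],
  ],
)

```text
time: 14.4
position: [478.0, -73.2, 82.3]
ee_rot: [3.141, 0.001, 2.264]
contact_force: [5.2, -4.4, 6.3]
grip_width: 0.178
```

Call:
carry_out(
  deltas=[
    [0.0005,0,0,0,0,0.65],
    [0.0005,0,0,0,0,0.65],
    [0.0005,0,0,0,0,0.65],
    [0,0,0,0,0,0],
  ],
)

```text
time: 14.73
position: [477.0, -72.0, 82.2]
ee_rot: [3.141, 0.001, 2.23]
contact_force: [5.3, -3.4, 6.8]
grip_width: 0.177
```

Call:
carry_out(
  deltas=[
    [0.0005,0,0,0,0,0.65],
    [0.0005,0,0,0,0,0.65],
    [0.0005,0,0,0,0,0.65],
    [0,0,0,0,0,0],
  ],
)

```text
time: 15.07
position: [475.9, -70.6, 82.1]
ee_rot: [3.141, 0.001, 2.196]
contact_force: [4.9, -2.8, 3.6]
grip_width: 0.175
```

Call:
carry_out(
  deltas=[
    [0.0005,0,0,0,0,0.65],
    [0.0005,0,0,0,0,0.65],
    [0.0005,0,0,0,0,0.65],
    [0,0,0,0,0,0],
  ],
)

```text
time: 15.4
position: [474.9, -69.2, 82.0]
ee_rot: [-3.142, 0.0, 2.162]
contact_force: [5.3, -1.3, 2.4]
grip_width: 0.178
```

Call:
carry_out(
  deltas=[
    [0,0,0.0004,0,0,0],
    [0,0,0,0,0,0],
  ],
)

```text
time: 15.57
position: [474.9, -69.2, 81.5]
ee_rot: [-3.142, 0.0, 2.163]
contact_force: [5.2, -2.6, 2.1]
grip_width: 0.177
```

Call:
carry_out(
  deltas=[
    [0.0005,0,0,0,0,0.65],
    [0.0005,0,0,0,0,0.65],
    [0,0,0,0,0,0],
  ],
)

```text
time: 15.82
position: [474.3, -68.4, 81.5]
ee_rot: [-3.142, 0.0, 2.14]
contact_force: [5.1, -2.4, 1.8]
grip_width: 0.172
```

Call:
carry_out(
  deltas=[
    [0,0,0.0005,0,0,0],
    [0,0,0.0005,0,0,0],
    [0,0,0,0,0,0],
  ],
)

```text
time: 16.07
position: [474.2, -68.4, 80.4]
ee_rot: [-3.141, 0.0, 2.14]
contact_force: [5.0, -2.8, 1.2]
grip_width: 0.176
```

Call:
carry_out(
  deltas=[
    [0,0,0.0005,0,0,0],
    [0,0,0.0005,0,0,0],
    [0,0,0,0,0,0],
  ],
)

```text
time: 16.32
position: [474.3, -68.4, 79.5]
ee_rot: [-3.142, 0.0, 2.141]
contact_force: [5.0, -2.1, 1.3]
grip_width: 0.177
```

Call:
carry_out(
  deltas=[
    [0,0,0.0005,0,0,0],
    [0,0,0.0005,0,0,0],
    [0,0,0,0,0,0],
  ],
)

```text
time: 16.57
position: [474.2, -68.4, 78.4]
ee_rot: [-3.141, 0.0, 2.14]
contact_force: [5.3, -2.4, 1.8]
grip_width: 0.175
```

Call:
carry_out(
  deltas=[
    [0,0,0.0005,0,0,0],
    [0,0,0.001,0,0,0],
    [0,0,0.001,0,0,0],
    [0,0,0.0005,0,0,0],
    [0,0,0,0,0,0],
  ],
)

```text
time: 16.98
position: [474.3, -68.4, 75.4]
ee_rot: [-3.141, 0.0, 2.14]
contact_force: [5.4, -2.6, -0.3]
grip_width: 0.178
```

Call:
carry_out(
  deltas=[
    [0,0,0.0005,0,0,0],
    [0,0,0.001,0,0,0],
    [0,0,0.001,0,0,0],
    [0,0,0.0005,0,0,0],
    [0,0,0,0,0,0],
  ],
)

```text
time: 17.4
position: [474.3, -68.4, 72.5]
ee_rot: [-3.142, 0.0, 2.141]
contact_force: [6.4, -2.3, 0.5]
grip_width: 0.179
```

Call:
carry_out(
  deltas=[
    [0,0,0.0005,0,0,0],
    [0,0,0.001,0,0,0],
    [0,0,0.001,0,0,0],
    [0,0,0.0005,0,0,0],
    [0,0,0,0,0,0],
  ],
)

```text
time: 17.82
position: [474.3, -68.4, 69.4]
ee_rot: [-3.141, 0.0, 2.141]
contact_force: [5.0, -2.4, 0.4]
grip_width: 0.177
```

Call:
carry_out(
  deltas=[
    [0,0,0.0005,0,0,0],
    [0,0,0.001,0,0,0],
    [0,0,0.001,0,0,0],
    [0,0,0.001,0,0,0],
    [0,0,0,0,0,0],
  ],
)

```text
time: 18.23
position: [474.3, -68.4, 65.9]
ee_rot: [-3.141, 0.0, 2.141]
contact_force: [6.2, -1.7, 0.3]
grip_width: 0.178
```

Call:
carry_out(
  deltas=[
    [0,0,0.0005,0,0,0],
    [0,0,0.0005,0,0,0],
    [0,0,0,0,0,0],
  ],
)

```text
time: 18.48
position: [474.3, -68.4, 65.0]
ee_rot: [-3.141, 0.0, 2.14]
contact_force: [5.1, -2.8, 0.8]
grip_width: 0.177
```

Call:
carry_out(
  deltas=[
    [0,0,0.0004,0,0,0],
    [0,0,0.0003,0,0,0],
    [0,0,0,0,0,0],
  ],
)

```text
time: 18.73
position: [474.3, -68.5, 64.4]
ee_rot: [3.142, 0.0, 2.14]
contact_force: [4.9, -2.4, 4.0]
grip_width: 0.175
```

```bash
python3 snap.py j;  python3 crop.py pics/side_j.png 305 160 66 66 9 pics/j4.png
```

```text
18.8333 [474.35 -68.5   64.42] [3.1415e+00 4.0000e-04 2.1404e+00] [ 3.2  -2.23  4.68] [-0.67 -1.03  0.02] 0.181
```

View pics/j4.png

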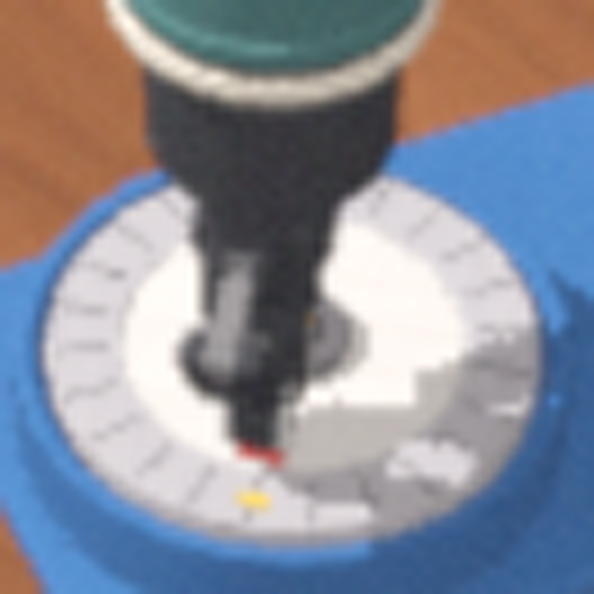

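Call:
carry_out(
  deltas=[
    [-0.0005,0,0,0,0,0],
    [-0.0005,0,0,0,0,0],
    [-0.0005,0,0,0,0,0],
    [0,0,0,0,0,0],
  ],
)

```text
time: 19.17
position: [474.7, -69.0, 64.4]
ee_rot: [-3.141, -0.001, 2.141]
contact_force: [0.9, 1.9, 10.4]
grip_width: 0.178
```

Call:
carry_out(
  deltas=[
    [0.0004,0,-0.0003,0,0,0],
    [0,0,-0.0002,0,0,0],
    [0,0,0,0,0,0],
  ],
)

```text
time: 19.42
position: [474.6, -68.9, 64.6]
ee_rot: [-3.141, -0.0, 2.141]
contact_force: [4.3, 1.0, -3.1]
grip_width: 0.179
```

Call:
carry_out(
  deltas=[
    [0,0,0,0,0,0],
    [0,0,0,0,0,0],
    [0,0,0,0,0,0],
    [0,0,0,0,0,0],
    [0,0,0,0,0,0],
    [0,0,0,0,0,0],
  ],
  claw=0,
)

```text
time: 19.92
position: [474.7, -69.2, 64.8]
ee_rot: [-3.141, -0.0, 2.141]
contact_force: [-0.2, -0.2, 0.4]
grip_width: 0.499
```

```bash
python3 snap.py k;  python3 crop.py pics/side_k.png 305 160 66 66 9 pics/k4.png
```

```text
20.0167 [474.8  -69.17  64.81] [-3.1415  0.      2.1407] [-0.41 -0.47  0.52] [ 0.02  0.   -0.  ] 0.504
```

View pics/k4.png

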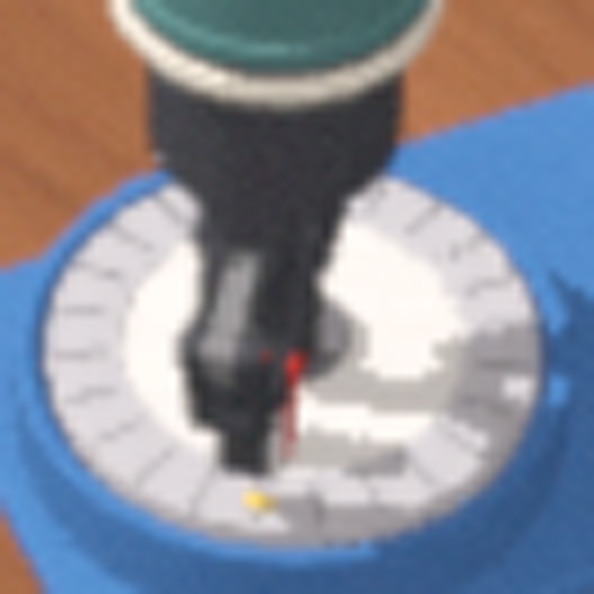

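Call:
carry_out(
  deltas=[
    [0,0,-0.003,0,0,0],
    [0,0,-0.005,0,0,0],
    [0,0,-0.008,0,0,0],
    [0,0,-0.01,0,0,0],
    [0,0,-0.012,0,0,0],
    [0,0,-0.012,0,0,0],
    [0,0,-0.012,0,0,0],
    [0,0,-0.012,0,0,0],
    [0,0,-0.012,0,0,0],
    [0,0,-0.008,0,0,0],
  ],
)

```text
time: 20.85
position: [475.2, -69.3, 160.8]
ee_rot: [3.14, 0.001, 2.14]
contact_force: [-0.8, 0.4, -0.7]
grip_width: 0.499
```

Call:
carry_out(
  deltas=[
    [0,0,-0.01,0,0,0],
    [0,0,-0.01,0,0,0],
    [0,0,-0.01,0,0,0],
    [0,0,-0.01,0,0,0],
    [0,0,0,0,0,0],
    [0,0,0,0,0,0],
  ],
)

```text
time: 21.35
position: [475.1, -69.0, 199.2]
ee_rot: [3.141, 0.0, 2.141]
contact_force: [0.5, 0.7, 0.3]
grip_width: 0.499
```

```bash
python3 snap.py l;  python3 crop.py pics/side_l.png 305 140 66 86 9 pics/l4.png
```

```text
21.45 [474.62 -69.08 198.41] [-3.1410e+00 -2.0000e-04  2.1408e+00] [-0.3  -0.1  -0.85] [ 0.01  0.01 -0.  ] 0.504
```

View pics/l4.png

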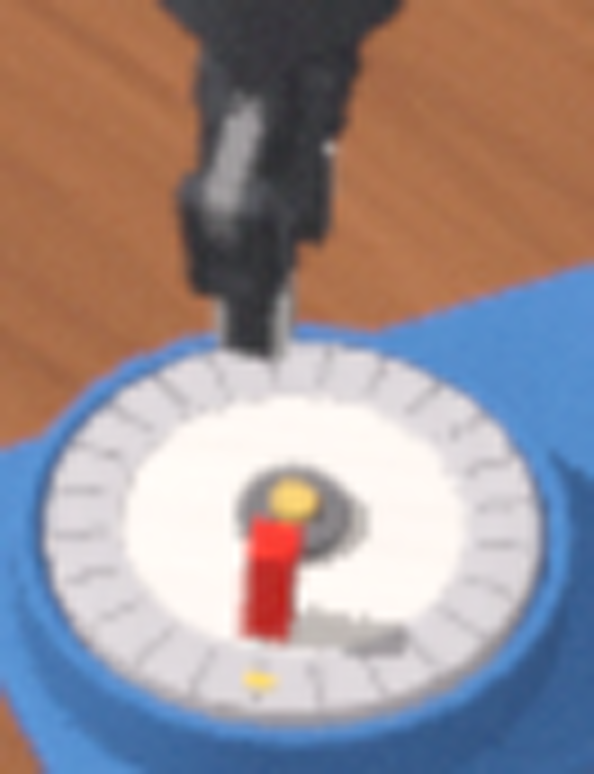

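View pics/side_l.png

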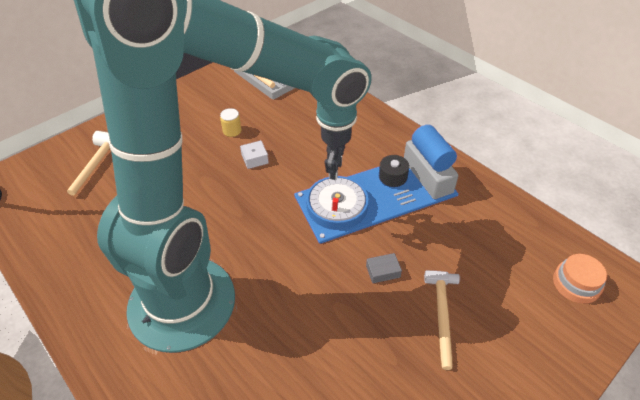

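```bash
python3 - <<'E'
from h import *
np.set_printoptions(precision=2,suppress=True)
S=pickle.load(open("side_l.pkl","rb"))
g=lambda x,y:un(x,y,9,305,140)
c=np.array([508.5,-46]);m=onz(S,*g(260,681),51.5);print(m)
m0=onz(pickle.load(open("side_e.pkl","rb")),*un(508,528,12,305,170),51.5)
a=lambda q:np.arctan2(q[1]-c[1],q[0]-c[0]);print("wheel",a(m0)-a(m))
P=lambda X:(proj(S,X)-[305,140])*9+4
for h in (0,3,6):
    print(h,[P([474.9,-69.2,50+h]),P([474.9,-69.2,92+h])])
    # head corners w/ tool yaw
    y=2.1408
    for z in (50,92):
        print(z,np.array([P([474.9+8*(sx*np.cos(y)-sy*np.sin(y)),-69.2+8*(sx*np.sin(y)+sy*np.cos(y)),z+h]) for sx,sy in((1,1),(1,-1),(-1,-1),(-1,1))]).tolist())
E
```

```text
[455.41 -86.28  51.5 ]
wheel 0.5941820763688299
0 [array([267.84, 621.23]), array([269.59, 534.05])]
50 [[237.19961078624425, 635.003190404601], [249.59078319854729, 597.7966076233286], [298.3124767001501, 607.5200017865926], [286.24486961523303, 644.8650785933969]]
92 [[238.2955329417403, 547.8922948153792], [250.9463560355199, 510.50989372467416], [300.72457971344056, 520.2786755810844], [288.4115589700138, 557.8032530780422]]
3 [array([267.96, 615.12]), array([269.72, 527.68])]
50 [[237.27634137786504, 628.9041526931352], [249.68570667444413, 591.6843884515596], [298.48137702891137, 601.4111877780314], [286.3965638674589, 638.7697061811806]]
92 [[238.37563999775813, 541.5248741389005], [251.04542610250132, 504.13067133495275], [300.9008723055951, 513.9024970119909], [288.56994125214453, 551.4391425140725]]
6 [array([268.08, 609.  ]), array([269.85, 521.29])]
50 [[237.35330600101867, 622.7865126600668], [249.78091762317666, 585.5536586114903], [298.6507898161827, 595.2838390884122], [286.5487216580974, 632.6557078868768]]
92 [[238.45599671398577, 535.1376088736718], [251.14480269833433, 497.73171124064316], [301.0777113918186, 507.50655275833174], [288.7288180881807, 545.0551598047409]]
```

```bash
python3 -c "
import pickle,numpy as np,cv2
a=pickle.load(open('side0.pkl','rb'))['color'];b=pickle.load(open('side_l.pkl','rb'))['color']
for n,(x0,x1,y0,y1) in dict(tin=(215,246,105,140),anvil=(362,405,250,285),hammer=(420,465,262,370)).items():
    s,r=cv2.phaseCorrelate(np.float32(cv2.cvtColor(a[y0:y1,x0:x1],7)),np.float32(cv2.cvtColor(b[y0:y1,x0:x1],7)));print(n,np.round(s,2),round(r,2))
from workcell import hand_in;print(hand_in())"
```

```text
tin [0.08 0.02] 0.98
anvil [-0.38 -0.42] 0.38
hammer [0.45 0.26] 0.7
the job is handed in; nothing more can be done
None
```

The tension wheel is locked back at about 0.59 rad by the pin alone. The job was handed in at about 21.5 s of the 58 s allowed, with the gripper open and about 200 mm up, clear of everything. No verdict was reported.

**What I did**
- I took the pin from its block and felt it into the wheel's hole, shifting about 1 mm when the chamfer pushed back.
- I wound the wheel clockwise along its arc with the foot clear of the index plate, to about 0.4 rad.
- I then slid the foot along the plate at about 6 N until it dropped. That was at about 0.6 rad, where I lowered it home against almost no resistance.
- I eased off the side load, released the pin and lifted clear. The highest vertical force I read was 10 N, at that easing off.

**Last checks**
- **Pin:** in the last side picture it stands upright, and its head matches the projection for a shoulder on the wheel's face to within about 1 mm.
- **Wheel:** its yellow mark did not visibly move after the release.
- **Other objects:** image shifts were 0.1 px for the tin and about 0.5 px (about 1 mm) for the anvil and hammer. Those last two matches are weak because the arm's shadow changed.

**What disagreed:** the top and side cameras differed by about 5 mm on the wheel's position. I aimed between them and settled the rest by feel.

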